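# Load the blotter's brittle graphite plates and lower the sprung lid gently

## Robot

A 6-joint arm with a two-finger parallel gripper is mounted at the origin on the work surface. World frame = base frame: x ahead of the robot, y to its left, z up, the work surface at z = 0. Lengths are in m, angles in rad, forces in N, time in s.
With the tool pointing down it reaches from about 0.25 to 0.725 m from the base axis. Payload 4 kg.
Tool frame: the origin (TCP) lies midway between the tips of the shut fingers; the grasp point (between the pads) lies behind it (arm.pinch_z is the x of the grasp point in the tool frame, in m); x points along the fingers, y is the direction in which the jaws open and shut, and the axes are right-handed (so a half turn about x gives the same grasp; the last joint's range is limited). The gripper opens to 85 mm and grips with 20 to 120 N. Pads are 22 mm wide; open, the fingers measure 114 mm over their backs; the gripper's body (76 mm by 85 mm) begins 54 mm behind the grasp point. The pads swing forward as they close: fully open they stand 13 mm farther back than shut.
Start: joints at [-1.344, 0.241, 0.005, 1.335, 0, 1.571], TCP at [0.112, -0.487, 0.231] pointing down, gripper open.
Joint ranges: [-2.72, 2.72], [-1.05, 1.87], [-1.09, 1.28], [-1.99, 2.15], [-1.42, 1.44], [-3.14, 3.14]. Speed limits (rad/s): [2.79, 2.79, 3.14, 3.14, 3.14, 3.14].

## Interface

Orientations are given as a unit quaternion [w, x, y, z].
In Python, from bench import arm gives the robot as it stands. The module is installed in compiled form; this text tells all that it offers.
- The arm moves only by the tool carry_out, never from a script. Its argument "commands" is a list that holds one entry, the list of rows, each a list of 5 numbers: the shift along the tool's x, y, z in mm, then the turn about the tool's x in degrees, then the closure in counts, from 0 (fully open) to 255 (shut). A call has exactly 8 rows; each row is the pose to reach, as a shift and turn from the pose measured when the call began, along the tool's axes at that moment; what a row does not reach only later rows make up. A row lasts 1/12 s, in which the tool goes at most 41.7 mm and 7.16 degrees, less where a joint would pass 70% of its speed; a pose out of reach is approached as far as the arm can. A call with a gripper value outside its range is refused whole. The fingers move at their own pace and stop on an object; "grip_force" is the grip in N (left out, the last holds). Time passes only in rows, so rows that repeat a pose let the fingers close, or fill a call up. It gives the time, the measured TCP pose, the force and the opening at its end, in the units of the state.
- arm.read_state(): the state, without advancing time (a new reading comes with each control period).
- arm.capture(name): name is "scene" or "top" or "wrist"; returns a dict with "pixels" (420x560x3 uint8, red, green, blue), "depth" (420x560 float32, m along the optical axis (not along the pixel's ray), 0 where there is no reading), "fx", "fy", "cx", "cy" (pixels), "dist" ([k1, k2, p1, p2, k3] as OpenCV has them; the pictures are not rectified), "R" (3x3) and "t" (3): a world point X has camera coordinates R X + t; the wrist camera has in their place "T_tool_cam" (4x4, takes a point from camera to tool coordinates, whose origin is the TCP and whose axes are the tool frame's). Camera axes: x right, y down, z forward; pixel columns grow to the right and rows downward; lengths in m; the calibration is good to about 2 mm. A picture is of the moment at which its call begins: read the wrist's pose just before it.
- arm.finish_job(): hands the job in, once; it reports no verdict.
The state is a dict: "time": time; "q": joint angles; "qd": joint speeds; "tau": joint torques, N m; "eef_pos": TCP position; "orientation": TCP orientation; "ft_force": force on the tool from outside, world axes, zero at the start; "moment": the same for the moment, N m; "grip_width": finger opening in m.
Only numpy, scipy, OpenCV 4.12 (cv2) and the standard library are available. Lean on these libraries where they do the work, as an engineer would, in place of code of your own. Each camera call takes 0.05 s, during which the arm holds its last target. There are 200 camera calls.

## Task

Get the blotter ready: first push the square graphite plate along its channel until it meets the sprung stop bar under the open lid, then lay the loose graphite disc flat on the centre of that plate, and last swing the lid down until its white pad rests with light pressure on the disc and stays there. Graphite is brittle: push the plate softly, set the disc down softly rather than dropping it, and do not press the lid hard. Leave the jar, the bottle and the tip box where they stand.

Things in the scene. Friction and masses are not known exactly. Their poses are not given: they have to be found in the camera images.
- blotter: Blotter press: light grey slab 250 (x) x 160 (y) x 20 mm, fixed on the bench. Origin on its underside, below the plate's home centre; z up, +x from the loading end (near the robot) to the hinge. Its flat top, the bed, is at z 20 mm and spans x -135 to +115 mm. Two white rails, inner faces at y -55 and +55 mm, 8 mm high, form the channel; hinge brackets at y -75 and +75 mm rise to z 58 mm.
- stop: Steel stop bar across the channel, 8 (x) x 80 (y) x 14 mm; origin at the bottom middle of the face that the plate meets, at x +50, z 21.5 mm of the blotter when at rest. Springs let it give up to 6 mm towards +x, 1.2 N per mm.
- plate: Square dark graphite plate 100 x 100 x 14 mm, about 0.25 kg, lying on the bed in the channel with 5 mm play either side, 50 to 80 mm short of home at the start. Origin at the centre of its underside, z up, x along the channel. Brittle: more than about 18 N from the robot breaks it.
- disc: Round dark graphite disc, diameter 56 mm, 12 mm thick, about 55 g, lying flat on the open bench to one side of the blotter (left or right). Origin at the centre of its underside, z up. It may be gripped across its diameter. Brittle: it must not take more than about 20 N from the lid's pad, nor be dropped.
- lid (a joint): Lid angle about its hinge, rad: 0 level (closed), 1.6 to 1.75 standing open at the start. The hinge is stiff: the lid stays where it is left; 1 to 5 N at the free edge moves it. With plate and disc in place the pad first touches the disc near 0.05 and presses it with about 9 N at 0; it can be forced down to -0.12.
- lid_edge (a point): Middle of the lid's free edge, on its outer face (the upper face when closed). The lid is a black plate 155 x 130 x 6 mm; its outer face lies 16 mm from the hinge axis and this point 160 mm along from it.
- lid_hinge (a point): Middle of the lid's hinge axis, which runs along the blotter's y at its x +85, z +48 mm.
- pad: White pressure pad 80 x 80 x 8 mm under the lid, its centre 85 mm from the hinge axis; origin at the centre of its pressing face, z towards the lid. Springs behind it give up to 6 mm, 3 N per mm.
- jar: Bystander: clear glass jar with black cap, 60 mm across, 70 mm high, on the other side of the blotter from the disc. Origin at the centre of its underside.
- bottle: Bystander: amber bottle with white cap, 60 mm across, 130 mm high. Origin at the centre of its underside.
- tipbox: Bystander: grey pipette-tip box with white lid, 84 x 114 x 65 mm. Origin at the centre of its underside.

How it is judged:
On the way, in this order (a step that is already met when the one before it is completed fails the run):
1. the plate is home at the stop bar (x of plate in the frame of blotter between -0.005 and 0.007 m and z of plate in the frame of blotter between 0.016 and 0.024 m and angle between plate's own z axis and vertical below 0.05 rad), for 0.2 s.
2. the disc lies flat on the centre of the plate, let go (all of step 1 and horizontal distance between disc and plate below 0.009 m and z of disc in the frame of plate between 0.01 and 0.018 m and angle between disc's own z axis and vertical below 0.06 rad and contact force between the fingers and disc below 0.05 N), for 0.2 s.
At the end, for the whole second after the job is handed in: The plate lies flat on the bed within 5 mm of meeting the resting stop bar (or pressing it back by up to 7 mm); the disc lies flat on it, centres within 9 mm; the lid is down (below 0.08 rad) with its pad bearing on the disc with more than 0.4 N; nothing moves (all of step 2 and value of joint lid below 0.08 rad and contact force between pad and disc above 0.4 N and linear speed of each of disc, plate below 0.02 m/s); the robot touches nothing.
It fails at once if the robot pushes the plate with more than 18 N (contact force between any of the fingers, the arm and plate above 18 N).
It fails at once if the lid's pad bears on the disc with more than 20 N (contact force between pad and disc above 20 N).
It fails at once if the disc is set or pressed on the plate with more than 25 N (contact force between disc and plate above 25 N).
It fails at once if the disc is dropped: it falls freely at more than 0.45 m/s (from about 10 mm) (contact force between the fingers and disc below 0.05 N and linear speed of disc above 0.45 m/s).
It fails at once if the jar, the bottle or the tip box is shifted by more than 20 mm (distance of any of jar, bottle, tipbox from where it was at the start of the episode above 0.02 m).
It also fails if it takes over 72 s, if anything falls off the work surface, if the arm or the gripper's body presses on something with over 40 N, if the wrist force passes 120 N, or if a joint passes its speed limit or range.

## Working session

There is one attempt and no reset: what is moved stays moved. The work goes in short steps, Python scripts to look and compute and a tool call to move; the robot and the scene stay as the last step left them, time stands still between calls to the robot, and variables do not carry over. Pictures are saved under pics/ and viewed, and the job is handed in when it is done.

Besides the shell and the picture viewer there is one more tool, called after "Emit:" as a command line: name --argument value ..., lists and objects as JSON in quotes. carry_out: Moves the arm, as the interface text tells. Its arguments: {"type":"object","properties":{"commands":{"type":"array","items":{"type":"array","items":{"type":"array","items":{"type":"number"}}}},"grip_force":{"type":"number"}},"required":["commands"]}

```bash
mkdir -p pics; cat > h.py <<'E'
import numpy as np, cv2
from bench import arm
from scipy.spatial.transform import Rotation as Ro
def st():
    s=arm.read_state(); print('t',round(s['time'],2),'p',np.round(s['eef_pos'],4),'q',np.round(s['orientation'],3),'F',np.round(s['ft_force'],1),'w',round(s['grip_width'],4)); return s
def Rt(s): 
    w,x,y,z=s['orientation']; return Ro.from_quat([x,y,z,w]).as_matrix()
def cap(name,fn=None):
    s=arm.read_state(); c=arm.capture(name)
    if fn: cv2.imwrite('pics/'+fn,c['pixels'][:,:,::-1])
    K=np.array([[c['fx'],0,c['cx']],[0,c['fy'],c['cy']],[0,0,1]]); c['K']=K
    if 'R' in c: Rc=np.array(c['R']).T; o=-Rc@np.array(c['t'])
    else:
        T=np.array(c['T_tool_cam']); R=Rt(s); Rc=R@T[:3,:3]; o=np.array(s['eef_pos'])+R@T[:3,3]
    c['Rc']=Rc;c['o']=o; return c
def ray(c,uv):
    p=cv2.undistortPoints(np.array(uv,float).reshape(-1,1,2),c['K'],np.array(c['dist'])).reshape(-1,2)
    return (c['Rc']@np.c_[p,np.ones(len(p))].T).T
def onz(c,uv,z):
    d=ray(c,uv); return c['o']+d*((z-c['o'][2])/d[:,2])[:,None]
def pts(c,uv):
    uv=np.array(uv); d=ray(c,uv); return c['o']+d*c['depth'][uv[:,1].astype(int),uv[:,0].astype(int)][:,None]
def allpts(c):
    g=np.indices((420,560)); uv=np.c_[g[1].ravel(),g[0].ravel()]; return pts(c,uv).reshape(420,560,3)
E
python3 -c "
from h import *
s=st();print(Rt(s),arm.pinch_z)
cap('scene','s0.png');c=cap('top','t0.png');print(c['o'])"
```

```text
t 0.0 p [ 0.1123 -0.4866  0.2304] q [-0.079 -0.702 -0.081  0.703] F [ 0.1  0.2 -0.7] w 0.0855
[[-4.22632521e-04  2.24878302e-01 -9.74386766e-01]
 [ 1.99321348e-03 -9.74384728e-01 -2.24878697e-01]
 [-9.99997924e-01 -2.03720189e-03 -3.64237901e-05]] -0.0187
[0.44779488 0.02352488 0.99562453]
```

View pics/s0.png

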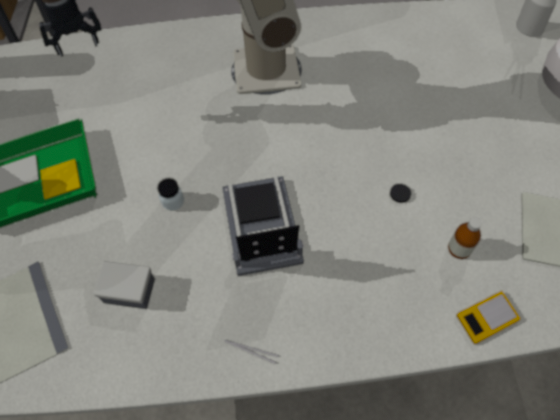

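View pics/t0.png

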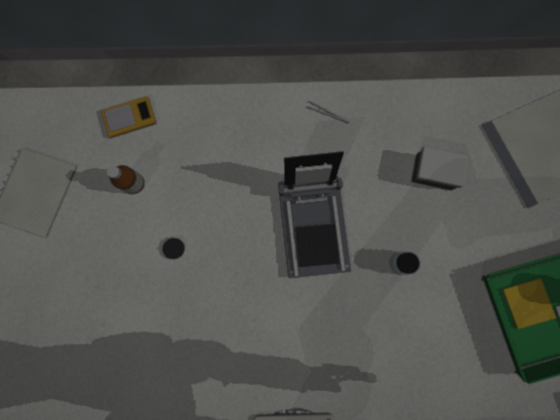

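The top view shows the blotter slab at columns 280–350, rows 180–277, with the plate at about (317,245) and the open lid at (313,168). The disc is at (173,248), to the left (+y), and the jar is at (407,263). Next I'll measure these.

```bash
cat > m.py <<'E'
from h import *
c=cap('top'); P=allpts(c); g=c['pixels'].max(2)
def blob(u,v,th,r):
    m=np.zeros_like(g);m[v-r:v+r,u-r:u+r]=(g[v-r:v+r,u-r:u+r]<th)
    n,l,s,ce=cv2.connectedComponentsWithStats(m); k=l[v,u]; return (l==k).astype(np.uint8)
for nm,u,v,r,z in [('disc',173,248,25,.012),('plate',317,245,40,.034)]:
    print(nm,'grey',g[v,u],'depthz',P[v,u])
    m=blob(u,v,int(g[v,u])+22,r); cn=max(cv2.findContours(m,0,2)[0],key=cv2.contourArea)
    w=onz(c,cn.reshape(-1,2),z); rc=cv2.minAreaRect((w[:,:2]*1000).astype(np.float32)); print(rc,m.sum()); print(cv2.boxPoints(rc))
# slab: points 13..27mm high
b=((P[:,:,2]>.013)&(P[:,:,2]<.06)).astype(np.uint8); b[:,:270]=0;b[:,365:]=0;b[:150]=0;b[300:]=0
q=P[b>0]; rc=cv2.minAreaRect((q[:,:2]*1000).astype(np.float32)); print('slab',rc);print(cv2.boxPoints(rc))
x=c['pixels'][165:290,270:365]; cv2.imwrite('pics/crop.png',cv2.resize(np.clip(x[:,:,::-1]*2.5,0,255).astype(np.uint8),None,fx=4.6,fy=4.6,interpolation=2))
E
python3 m.py
```

```text
disc grey 25 depthz [0.50453231 0.29478    0.01427346]
((504.811767578125, 295.4279479980469), (51.3260498046875, 51.01247787475586), 0.7285692691802979) 346
[[478.82648 320.6058 ]
 [479.47516 269.59744]
 [530.79706 270.2501 ]
 [530.1484  321.25845]]
plate grey 26 depthz [ 0.50164863 -0.07098041  0.03621038]
((518.054931640625, -68.08229064941406), (162.32672119140625, 104.9744644165039), 4.770293712615967) 1780
[[ 432.80777   -22.526508]
 [ 441.53763  -127.13735 ]
 [ 603.3021   -113.63808 ]
 [ 594.57227    -9.027229]]
slab ((552.0462646484375, -64.61784362792969), (249.8144989013672, 164.55078125), 3.8540918827056885)
[[ 421.8913      9.075731]
 [ 432.95172  -155.10292 ]
 [ 682.20123  -138.31142 ]
 [ 671.1408     25.867233]]
```

View pics/crop.png

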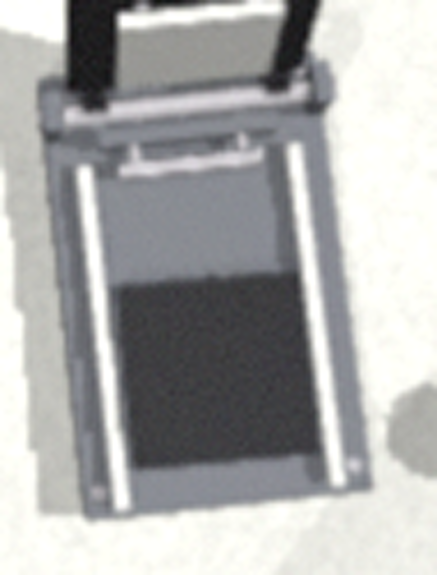

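```bash
cat > m2.py <<'E'
from h import *
c=cap('top')
f=lambda a,z:onz(c,np.array(a)/4.6+[270,165],z)[:,:2]*1000
pl=f([(137,465),(325,455),(300,273),(122,285)],.034)
rl=f([(85,170),(122,508),(295,145),(338,485)],.028)
sl=f([(88,515),(370,488)],.02); bar=f([(120,170),(262,158)],.0355)
print('plate',pl,pl.mean(0)); print('rails',rl,rl.mean(0)); 
for a,b in((1,0),(3,2)): d=rl[b]-rl[a]; print(np.degrees(np.arctan2(d[1],d[0])),np.linalg.norm(d))
print('slab front',sl,'bar',bar)
E
python3 m2.py
```

```text
plate [[ 450.51595672  -26.30828856]
 [ 453.37473004 -128.2202672 ]
 [ 552.71354228 -119.27903304]
 [ 548.50761797  -21.25441579]] [501.27796175 -73.76550115]
rails [[ 614.09645338   -2.90048399]
 [ 427.67389584  -17.73196579]
 [ 625.35680518 -120.6713722 ]
 [ 437.1137139  -135.43817812]] [526.06021707 -69.18550003]
4.548779893175761 187.0116114343973
4.48540520886476 188.82139701922165
slab front [[ 424.2014544     0.62357213]
 [ 434.98246457 -154.17877988]] bar [[ 612.32752999  -22.06958547]
 [ 617.11814191 -100.94732449]]
```

```bash
cat >> h.py <<'E'
H=np.array([564,-66.]); YAW=4.4
def bl(x,y,z,h=None):
    a=np.radians(YAW); return np.array([H[0]+x*np.cos(a)-y*np.sin(a),H[1]+x*np.sin(a)+y*np.cos(a),z])
def go(*T,yaw=YAW):
    s=st(); R=Rt(s); p=np.array(s['eef_pos'])*1000
    ty=np.degrees(np.arctan2(R[1,1],R[0,1])); d=(ty-(yaw-90)+90)%180-90
    for t in T: print('shift',np.round(R.T@(np.array(t)-p),1),'turn',round(d,1))
def tb():
    s=st(); a=np.radians(YAW); d=np.array(s['eef_pos'])[:2]*1000-H; print('tcp in blotter',np.round([d@[np.cos(a),np.sin(a)],d@[-np.sin(a),np.cos(a)],s['eef_pos'][2]*1000],1))
E
python3 -c "
from h import *
go(bl(-140,-5,100),bl(-140,-5,25))"
```

```text
t 0.2 p [ 0.1123 -0.4868  0.2307] q [-0.08  -0.703 -0.08   0.703] F [0.3 0.1 0.3] w 0.085
shift [ 131.2 -324.3 -395.5] turn 8.6
shift [ 206.2 -324.2 -395.5] turn 8.6
```

Emit:
carry_out --commands '[[[10,-32,-39,4,255],[20,-64,-78,8.6,255],[30,-90,-110,8.6,255],[50,-120,-146,8.6,255],[60,-150,-183,8.6,255],[70,-180,-219,8.6,255],[80,-210,-256,8.6,255],[90,-235,-287,8.6,255]]]' --grip_force 25

```text
time: 0.87
eef_pos: [0.3104, -0.2292, 0.152]
orientation: [0.027, 0.707, 0.027, -0.707]
ft_force: [0.4, -0.8, 0.7]
grip_width: 0.0
```

```bash
python3 -c "
from h import *
go(bl(-140,-3,100),bl(-140,-3,24))"
```

```text
t 0.87 p [ 0.3104 -0.2292  0.152 ] q [ 0.027  0.707  0.027 -0.707] F [ 0.4 -0.8  0.7] w 0.0
shift [  52.1 -140.3 -125.3] turn -0.0
shift [ 128.1 -140.2 -125.3] turn -0.0
```

Emit:
carry_out --commands '[[[10,-28,-25,0,255],[20,-56,-50,0,255],[30,-84,-75,0,255],[40,-112,-100,0,255],[52,-140,-125,0,255],[75,-140,-125,0,255],[105,-140,-125,0,255],[125,-140,-125,0,255]]]'

```text
time: 1.53
eef_pos: [0.4241, -0.0787, 0.0253]
orientation: [-0.027, -0.706, -0.028, 0.707]
ft_force: [-0.9, -0.3, 0.5]
grip_width: 0.0002
```

```bash
python3 -c "
from h import *
tb();go(bl(-140,-3,25))
cap('top','t1.png');cap('wrist','w1.png');c=cap('scene');x=c['pixels'][160:290,200:320];cv2.imwrite('pics/s1.png',cv2.resize(x[:,:,::-1],None,fx=4.5,fy=4.5,interpolation=2))"
```

```text
t 1.53 p [ 0.4241 -0.0787  0.0253] q [-0.027 -0.706 -0.028  0.707] F [-0.9 -0.3  0.5] w 0.0002
tcp in blotter [-140.5   -2.    25.3]
t 1.53 p [ 0.4241 -0.0787  0.0253] q [-0.027 -0.706 -0.028  0.707] F [-0.9 -0.3  0.5] w 0.0002
shift [ 0.3  1.  -0.5] turn 0.1
```

View pics/w1.png

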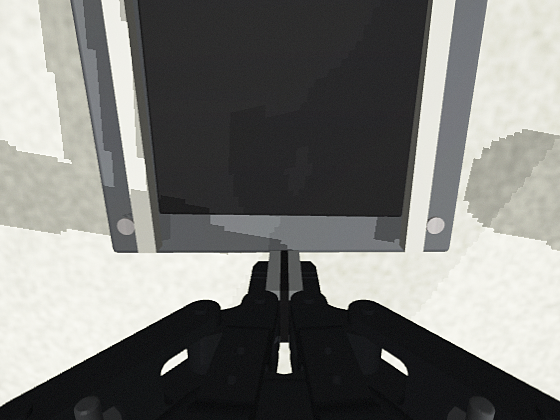

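View pics/s1.png

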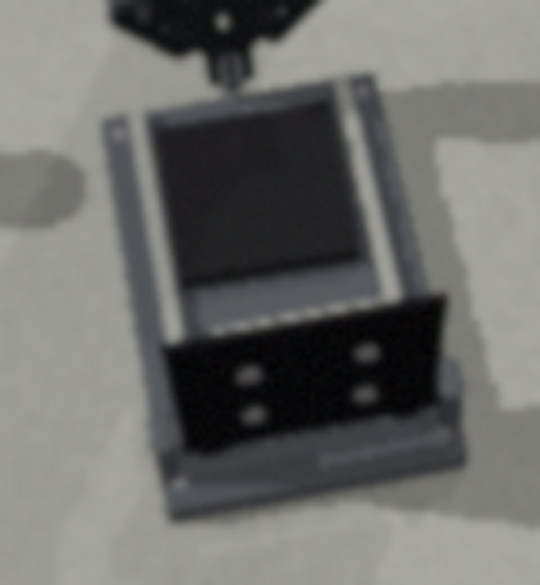

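The wrist view shows the shut fingers centred just short of the slab: slab front corners at (115,251) and (450,250), plate near edge at row ~214 from column 160 to 402, and the channel clear. I'll convert these to world positions.

```bash
python3 -c "
from h import *
c=cap('wrist');s=onz(c,[(115,251),(450,250)],.02)*1000;p=onz(c,[(161,213),(402,215)],.034)*1000
print(s,p,s.mean(0),p.mean(0),s[0]-s[1],p[0]-p[1])
for v in (s,p):
  for q in v:
    d=q[:2]-H;a=np.radians(YAW);print(np.round([d@[np.cos(a),np.sin(a)],d@[-np.sin(a),np.cos(a)]],1))"
```

```text
[[ 423.01807031    1.63921821   20.        ]
 [ 435.6530062  -157.37415176   20.        ]] [[ 449.0857804   -25.95706527   34.        ]
 [ 455.79498866 -125.98637642   34.        ]] [429.33553826 -77.86746677  20.        ] [452.44038453 -75.97172084  34.        ] [-12.63493589 159.01336997   0.        ] [ -6.70920826 100.02931115   0.        ]
[-135.4   78.3]
[-135.   -81.3]
[-111.5   48.7]
[-112.5  -51.5]
```

Emit:
carry_out --commands '[[[0,0,-4,0,255],[0,0,-8,0,255],[0,0,-10,0,255],[0,0,-12,0,255],[0,0,-14,0,255],[0,0,-16,0,255],[0,0,-18,0,255],[0,0,-20,0,255]]]'

```text
time: 2.4
eef_pos: [0.4436, -0.0784, 0.0271]
orientation: [-0.026, -0.706, -0.027, 0.707]
ft_force: [-1.0, -0.3, 0.3]
grip_width: -0.0001
```

Emit:
carry_out --commands '[[[0,0,-2,0,255],[0,0,-5,0,255],[0,0,-8,0,255],[0,0,-11,0,255],[0,0,-14,0,255],[0,0,-17,0,255],[0,0,-20,0,255],[0,0,-23,0,255]]]'

```text
time: 3.07
eef_pos: [0.4668, -0.0766, 0.0269]
orientation: [-0.026, -0.706, -0.027, 0.707]
ft_force: [-1.1, 0.5, -0.5]
grip_width: 0.0
```

```bash
sed -i 's/H=np.array.*; YAW/H=np.array([564,-67.]); YAW/' h.py; python3 -c "
from h import *
tb();c=cap('wrist','w2.png');cap('top','t2.png')"
```

```text
t 3.07 p [ 0.4668 -0.0766  0.0269] q [-0.026 -0.706 -0.027  0.707] F [-1.1  0.5 -0.5] w 0.0
tcp in blotter [-97.6  -2.1  26.9]
```

View pics/w2.png

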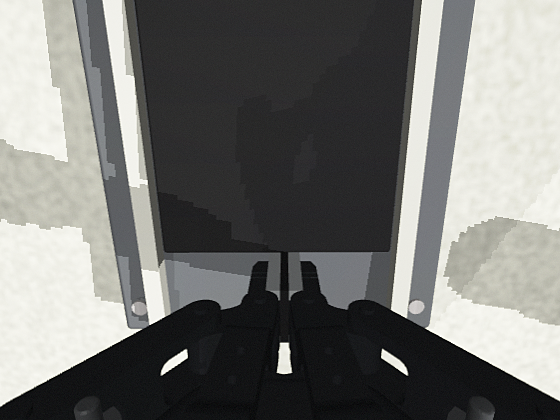

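The wrist view now shows the plate's near edge at row ~251, straight from column 163 to 390, with the fingertips at that edge. I'll check where the plate is.

```bash
cat > pl.py <<'E'
from h import *
import sys
tb();c=cap('wrist'); r=float(sys.argv[1])
for q in onz(c,[(float(sys.argv[2]),r),(float(sys.argv[3]),r)],.034)*1000:
    d=q[:2]-H;a=np.radians(YAW);print(np.round([d@[np.cos(a),np.sin(a)],d@[-np.sin(a),np.cos(a)]],1))
E
python3 pl.py 251 163 390
```

```text
t 3.17 p [ 0.4675 -0.0767  0.0271] q [-0.027 -0.706 -0.027  0.707] F [-0.4 -0.5  0.7] w -0.0002
tcp in blotter [-97.   -2.2  27.1]
[-84.4  50.6]
[-84.5 -48.1]
```

Emit:
carry_out --commands '[[[0,0,-3,0,255],[0,0,-6,0,255],[0,0,-9,0,255],[0,0,-12,0,255],[0,0,-15,0,255],[0,0,-18,0,255],[0,0,-21,0,255],[0,0,-24,0,255]]]'

```text
time: 3.88
eef_pos: [0.4914, -0.0748, 0.0271]
orientation: [-0.026, -0.706, -0.027, 0.707]
ft_force: [-2.2, -0.9, 0.2]
grip_width: -0.0001
```

Emit:
carry_out --commands '[[[0,0,-2,0,255],[0,0,-4,0,255],[0,0,-6,0,255],[0,0,-7,0,255],[0,0,-8,0,255],[0,0,-9,0,255],[0,0,-10,0,255],[0,0,-11,0,255]]]'

```text
time: 4.55
eef_pos: [0.5018, -0.074, 0.027]
orientation: [-0.027, -0.706, -0.027, 0.708]
ft_force: [-3.7, -0.3, 2.0]
grip_width: -0.0001
```

```bash
python3 pl.py 251 163 390
```

```text
t 4.55 p [ 0.5018 -0.074   0.027 ] q [-0.027 -0.706 -0.027  0.708] F [-3.7 -0.3  2. ] w -0.0001
tcp in blotter [-62.5  -2.3  27. ]
[-49.9  50.6]
[-50.  -48.1]
```

Emit:
carry_out --commands '[[[0,0,-0.5,0,255],[0,0,-1,0,255],[0,0,-1.5,0,255],[0,0,-2,0,255],[0,0,-2,0,255],[0,0,-2,0,255],[0,0,-2,0,255],[0,0,-2,0,255]]]'

```text
time: 5.27
eef_pos: [0.503, -0.0739, 0.0269]
orientation: [-0.026, -0.705, -0.027, 0.708]
ft_force: [-5.1, 0.0, 3.6]
grip_width: -0.0
```

```bash
python3 -c "
from h import *
tb();c=cap('top');x=c['pixels'][165:290,270:365]; cv2.imwrite('pics/crop2.png',cv2.resize(np.clip(x[:,:,::-1]*2.5,0,255).astype(np.uint8),None,fx=4.6,fy=4.6,interpolation=2));cap('wrist','w3.png')"
```

```text
t 5.27 p [ 0.503  -0.0739  0.0269] q [-0.026 -0.705 -0.027  0.708] F [-5.1  0.   3.6] w -0.0
tcp in blotter [-61.4  -2.2  26.9]
```

View pics/w3.png

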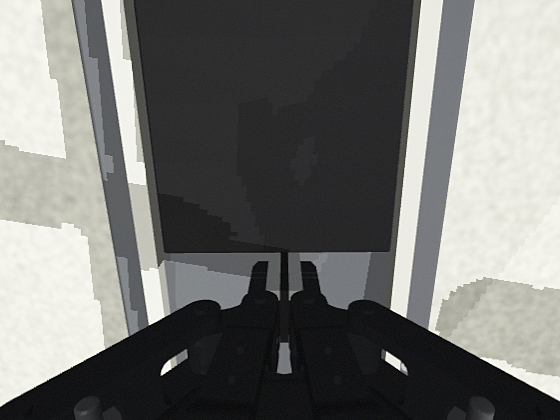

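Emit:
carry_out --commands '[[[0,0,4,0,255],[0,0,12,0,255],[-20,0,18,0,255],[-50,0,18,0,255],[-80,-20,18,0,200],[-100,-55,10,0,120],[-100,-95,5,0,70],[-100,-135,0,0,70]]]'

```text
time: 6.03
eef_pos: [0.4961, 0.0513, 0.1295]
orientation: [0.029, 0.707, 0.038, -0.706]
ft_force: [0.3, -0.1, 0.1]
grip_width: 0.0481
```

```bash
python3 -c "
from h import *
go([505,295,110],[505,295,30])"
```

```text
t 6.03 p [0.4961 0.0513 0.1295] q [ 0.029  0.707  0.038 -0.706] F [ 0.3 -0.1  0.1] w 0.0481
shift [  22.6 -241.5  -32. ] turn 1.1
shift [ 102.6 -240.5  -31.8] turn 1.1
```

Emit:
carry_out --commands '[[[3,-34,-5,1.1,40],[6,-68,-10,1.1,40],[10,-102,-15,1.1,40],[14,-136,-20,1.1,40],[18,-170,-25,1.1,40],[22,-204,-30,1.1,40],[22,-241,-32,1.1,40],[22,-241,-32,1.1,40]]]'

```text
time: 6.7
eef_pos: [0.5236, 0.0853, 0.114]
orientation: [-0.032, -0.704, -0.064, 0.706]
ft_force: [0.2, 0.9, 0.2]
grip_width: 0.0718
```

```bash
python3 -c "
from h import *
go([505,295,30]);c=cap('wrist','w4.png')
c=cap('top');x=c['pixels'][165:290,270:365]; cv2.imwrite('pics/crop3.png',cv2.resize(np.clip(x[:,:,::-1]*2.5,0,255).astype(np.uint8),None,fx=4.6,fy=4.6,interpolation=2))"
```

```text
t 6.7 p [0.5236 0.0853 0.114 ] q [-0.032 -0.704 -0.064  0.706] F [0.2 0.9 0.2] w 0.0718
shift [  93.5 -206.3  -10. ] turn 3.4
```

View pics/w4.png

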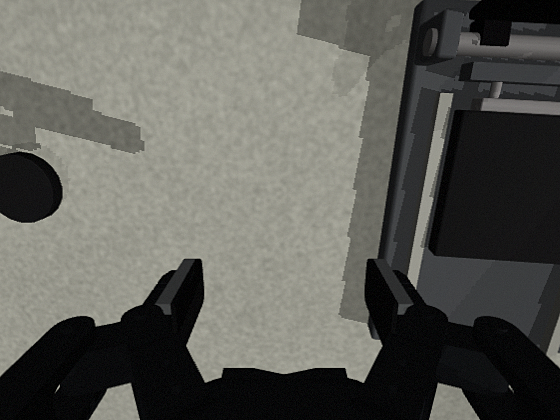

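View pics/crop3.png

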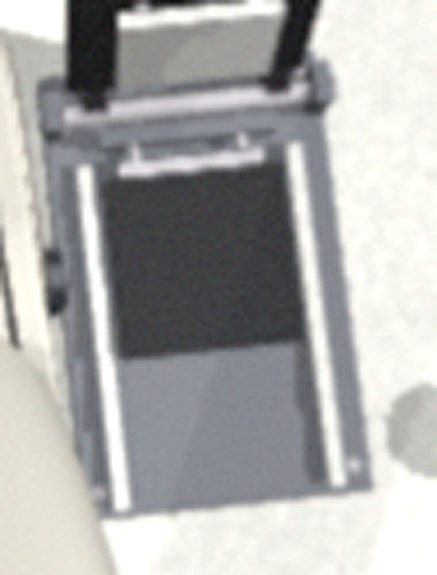

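```bash
python3 -c "
from h import *
s=st();print(np.round(s['q'],3),np.round(s['qd'],3));print(np.round(Rt(s),3))"
```

```text
t 6.8 p [0.5237 0.0855 0.1142] q [-0.032 -0.705 -0.064  0.706] F [-0.4 -0.6 -0.2] w 0.0718
[ 0.136  0.379 -0.12   1.071  0.045  3.141] [ 0.002 -0.01  -0.009  0.006  0.001  0.001]
[[-0.005  0.136 -0.991]
 [ 0.045 -0.99  -0.137]
 [-0.999 -0.045 -0.001]]
```

Emit:
carry_out --commands '[[[0,-20,-1,-7,40],[0,-40,-2,-14,40],[0,-62,-3,-21,40],[0,-84,-4,-28,40],[0,-106,-5,-35,40],[0,-128,-6,-42,40],[0,-150,-7,-49,40],[0,-150,-7,-56,40]]]'

```text
time: 7.47
eef_pos: [0.51, 0.2385, 0.1215]
orientation: [0.362, 0.606, 0.392, -0.591]
ft_force: [0.5, -0.2, -0.4]
grip_width: 0.0721
```

Emit:
carry_out --commands '[[[0,0,0,-7,40],[0,0,0,-14,40],[0,0,0,-21,40],[0,0,0,-28,40],[0,0,0,-35,40],[0,0,0,-42,40],[0,0,0,-49,40],[0,0,0,-56,40]]]'

```text
time: 8.13
eef_pos: [0.5099, 0.2382, 0.1216]
orientation: [0.605, 0.363, 0.624, -0.336]
ft_force: [1.5, 0.8, -0.2]
grip_width: 0.0718
```

```bash
python3 -c "
from h import *
go([505,295,100]);s=st();print(np.round(s['q'],3));print(np.round(Rt(s),3))"
```

```text
t 8.13 p [0.5099 0.2382 0.1216] q [ 0.605  0.363  0.624 -0.336] F [ 1.5  0.8 -0.2] w 0.0718
shift [ 24.2  24.3 -50.4] turn -63.7
t 8.13 p [0.5099 0.2382 0.1216] q [ 0.605  0.363  0.624 -0.336] F [ 1.5  0.8 -0.2] w 0.0718
[ 0.413  0.421 -0.034  1.101  0.045  1.447]
[[-0.004  0.86   0.511]
 [ 0.047  0.511 -0.858]
 [-0.999  0.02  -0.043]]
```

Emit:
carry_out --commands '[[[0,6,-12,-7,40],[0,12,-25,-14,40],[6,18,-38,-21,40],[12,24,-50,-28,40],[18,24,-50,-35,40],[24,24,-50,-42,40],[24,24,-50,-49,40],[24,24,-50,-56,40]]]'

```text
time: 8.8
eef_pos: [0.5044, 0.2942, 0.0997]
orientation: [0.704, 0.034, 0.709, -0.002]
ft_force: [0.0, 0.5, -0.1]
grip_width: 0.0719
```

```bash
python3 -c "
from h import *
go([505,295,30]);c=cap('wrist','w5.png');print(c['o'],c['Rc'][:,2])"
```

```text
t 8.8 p [0.5044 0.2942 0.0997] q [ 0.704  0.034  0.709 -0.002] F [ 0.   0.5 -0.1] w 0.0719
shift [69.6 -2.4  1.1] turn -7.3
[0.430836   0.29157515 0.24164025] [ 0.2867537   0.02902816 -0.95756445]
```

View pics/w5.png

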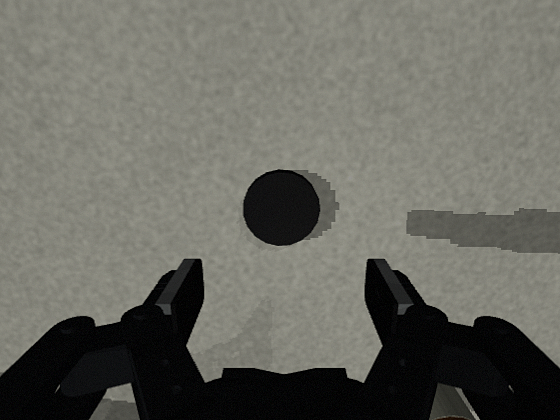

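The wrist view shows the disc between the open jaws, centred at about (282,207).

```bash
python3 -c "
from h import *
c=cap('wrist');g=c['pixels'].max(2);m=np.zeros_like(g);m[150:255,225:335]=g[150:255,225:335]<45
cn=max(cv2.findContours(m,0,2)[0],key=cv2.contourArea)
w=onz(c,cn.reshape(-1,2),.012)*1000;e=cv2.fitEllipse(w[:,:2].astype(np.float32));print(e)
x,y=e[0];go([x,y,15],[x,y,2],yaw=0)"
```

```text
((502.5658264160156, 296.41748046875), (53.617427825927734, 55.84220504760742), 90.4719467163086)
t 8.9 p [0.5048 0.2943 0.1002] q [ 0.704  0.037  0.709 -0.004] F [0.2 1.3 0.3] w 0.072
shift [85.2 -2.  -1.8] turn -3.3
shift [98.2 -2.6 -1.7] turn -3.3
```

Emit:
carry_out --commands '[[[15,-1,0,0,50],[30,-2,-1,-1,50],[45,-2,-1,-3,50],[60,-2,-1,-3,50],[72,-2,-1,-3,50],[80,-2,-1,-3,50],[85,-2,-1,-3,50],[88,-2,-1,-3,50]]]'

```text
time: 9.57
eef_pos: [0.5032, 0.2963, 0.0117]
orientation: [0.705, 0.019, 0.709, 0.014]
ft_force: [-0.2, -0.7, -0.0]
grip_width: 0.0685
```

Emit:
carry_out --commands '[[[1,0,0,0,55],[2,0,0,0,55],[3,0,0,0,55],[4,0,0,0,55],[5,0,0,0,55],[6,0,0,0,55],[7,0,0,0,55],[8,0,0,0,55]]]'

```text
time: 10.23
eef_pos: [0.5032, 0.2967, 0.0037]
orientation: [0.705, 0.019, 0.709, 0.014]
ft_force: [-0.1, 0.3, 0.1]
grip_width: 0.0668
```

```bash
python3 -c "
from h import *
go([503.5,296.4,0]);c=cap('wrist','w6.png')"
```

```text
t 10.23 p [0.5032 0.2967 0.0037] q [0.705 0.019 0.709 0.014] F [-0.1  0.3  0.1] w 0.0668
shift [ 3.7 -0.5  0.3] turn -4.8
```

View pics/w6.png

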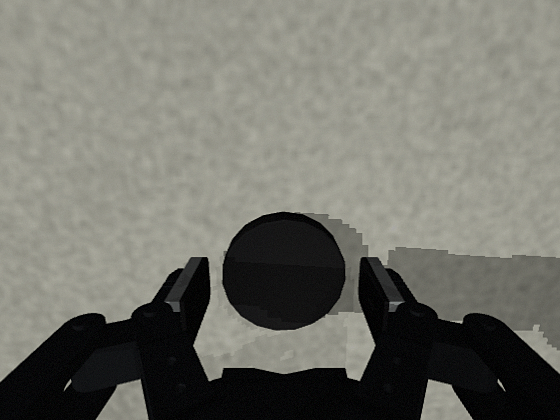

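```bash
python3 -c "
from h import *
c=cap('wrist');print(onz(c,[(284,212),(223,268),(345,268)],.012)*1000); print(pts(c,[(284,212),(284,250),(284,300),(205,262),(363,262),(284,200)])*1000)"
```

```text
[[472.55483689 296.54273359  12.        ]
 [497.37665817 269.94337973  12.        ]
 [499.0944252  323.21393212  12.        ]]
[[476.07876166 297.02042552   1.14789372]
 [490.5096993  296.48047007  10.1759555 ]
 [514.75450024 296.24072783  11.04746714]
 [493.9196749  262.6200684   12.76137452]
 [493.84354481 329.51199379  17.14229093]
 [471.25215093 297.18487418  -1.52578056]]
```

Emit:
carry_out --commands '[[[0.7,0,0,0,55],[1.4,0,0,0,55],[2.1,0,0,0,55],[2.8,0,0,0,55],[3.5,0,0,0,55],[4.2,0,0,0,55],[5,0,0,0,55],[5,0,0,0,55]]]'

```text
time: 11.0
eef_pos: [0.5029, 0.2968, -0.0017]
orientation: [0.705, 0.019, 0.709, 0.014]
ft_force: [-0.5, -0.4, -0.9]
grip_width: 0.0673
```

Emit:
carry_out --commands '[[[0.4,0,0,0,55],[0.8,0,0,0,55],[1.2,0,0,0,55],[1.6,0,0,0,55],[2,0,0,0,55],[2.4,0,0,0,55],[2.7,0,0,0,55],[3,0,0,0,55]]]'

```text
time: 11.67
eef_pos: [0.5028, 0.2969, -0.0047]
orientation: [0.705, 0.019, 0.709, 0.014]
ft_force: [0.3, 0.0, 0.6]
grip_width: 0.067
```

```bash
python3 -c "
from h import *
go([503.5,296.4,0]);c=cap('wrist','w7.png');P=allpts(c)
for u in (195,200,204,207,364,368,372): print(u,np.round(P[256:300:6,u,2]*1000))"
```

```text
t 11.67 p [ 0.5028  0.2969 -0.0047] q [0.705 0.019 0.709 0.014] F [0.3 0.  0.6] w 0.067
shift [-4.8 -0.3  0.6] turn -4.8
195 [-1.  7. 14. 18. 21. 22. 22. 22.]
200 [-0.  9. 13. 14. 14. 15. 15. 16.]
204 [-1.  6.  7.  7.  8.  9. 10. 11.]
207 [-1.  1.  2.  2.  3.  5.  5.  6.]
364 [-1. 11. 11. 12. 14. 15. 13. 15.]
368 [-1. 12. 16. 19. 19. 20. 20. 21.]
372 [-2. 12. 17. 22. 25. 25. 25. 27.]
```

View pics/w7.png

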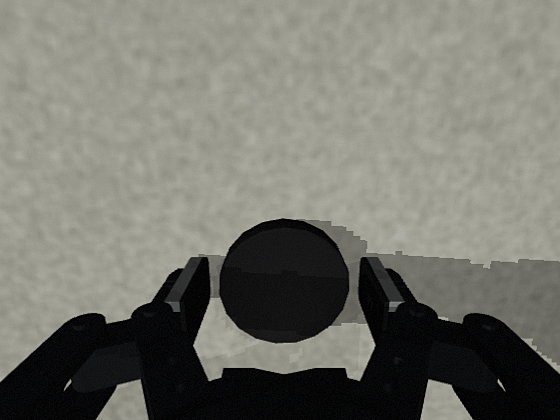

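Emit:
carry_out --commands '[[[-1,0,0,0,65],[-1.5,0,0,0,75],[-1.5,0,0,0,85],[-1.5,0,0,0,95],[-1.5,0,0,0,105],[-1.5,0,0,0,110],[-1.5,0,0,0,110],[-1.5,0,0,0,110]]]' --grip_force 30

```text
time: 12.38
eef_pos: [0.5032, 0.2963, -0.0024]
orientation: [0.705, 0.018, 0.709, 0.013]
ft_force: [-0.4, -2.4, 5.6]
grip_width: 0.055
```

Emit:
carry_out --commands '[[[-2,0,0,0,110],[-5,0,0,0,110],[-10,0,0,0,110],[-20,0,0,0,110],[-35,0,0,0,110],[-50,0,0,0,110],[-65,0,0,0,110],[-65,0,0,0,110]]]'

```text
time: 13.05
eef_pos: [0.5059, 0.2947, 0.0666]
orientation: [0.707, 0.02, 0.707, 0.015]
ft_force: [0.9, 0.6, 0.4]
grip_width: 0.0547
```

```bash
python3 -c "
from h import *
go(bl(0,0,100));c=cap('wrist','w8.png')"
```

```text
t 13.05 p [0.5059 0.2947 0.0666] q [0.707 0.02  0.707 0.015] F [0.9 0.6 0.4] w 0.0547
shift [ -50.9 -359.2   60.7] turn -4.8
```

View pics/w8.png

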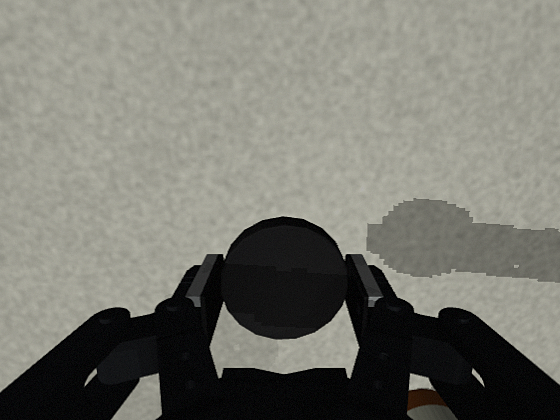

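Disc held between the pads at (285,278), opening 54.7 mm. Next I'll locate the plate centre from the earlier top crop; plate corners at (128,356), (301,343), (286,168) and (105,183).

```bash
python3 -c "
from h import *
c=cap('top')
w=onz(c,np.array([(128,356),(301,343),(286,168),(105,183)])/4.6+[270,165],.034)[:,:2]*1000
a=np.radians(YAW);d=(w-H)@np.array([[np.cos(a),-np.sin(a)],[np.sin(a),np.cos(a)]]);print(d,d.mean(0))
go(bl(0.5,0.5,100))"
```

```text
[[-50.99209808  47.73916112]
 [-53.51335046 -47.08580431]
 [ 43.66327813 -50.70284809]
 [ 45.46229782  50.051933  ]] [-3.84496815e+00  6.10426899e-04]
t 13.15 p [0.5042 0.2938 0.0635] q [0.706 0.019 0.708 0.014] F [ 0.  -0.5 -0.6] w 0.0546
shift [ -53.3 -357.7   62.7] turn -4.8
```

Emit:
carry_out --commands '[[[-15,-20,3,-1,110],[-32,-55,10,-2,110],[-45,-90,16,-3,110],[-50,-125,22,-4,110],[-50,-160,28,-4.8,110],[-50,-195,34,-4.8,110],[-50,-230,40,-4.8,110],[-50,-265,46,-4.8,110]]]'

```text
time: 13.82
eef_pos: [0.5476, 0.0248, 0.0998]
orientation: [0.705, -0.011, 0.707, 0.044]
ft_force: [0.8, 0.3, -1.1]
grip_width: 0.0542
```

```bash
python3 -c "
from h import *
go(bl(0.5,0.5,90))"
```

```text
t 13.82 p [0.5476 0.0248 0.0998] q [ 0.705 -0.011  0.707  0.044] F [ 0.8  0.3 -1.1] w 0.0542
shift [  5.4 -92.7   9.8] turn 0.0
```

Emit:
carry_out --commands '[[[0,-20,2,0,110],[0,-45,5,0,110],[0,-70,8,0,110],[0,-93,10,0,110],[2,-93,10,0,110],[4,-93,10,0,110],[5,-93,10,0,110],[5,-93,10,0,110]]]'

```text
time: 14.48
eef_pos: [0.5637, -0.0657, 0.0894]
orientation: [0.705, -0.011, 0.708, 0.044]
ft_force: [0.1, 0.2, -1.7]
grip_width: 0.0546
```

```bash
python3 -c "
from h import *
go(bl(0.5,0.5,50));cap('wrist','w9.png')"
```

```text
t 14.48 p [ 0.5637 -0.0657  0.0894] q [ 0.705 -0.011  0.708  0.044] F [ 0.1  0.2 -1.7] w 0.0546
shift [39.3 -2.7  0.8] turn 0.1
```

View pics/w9.png

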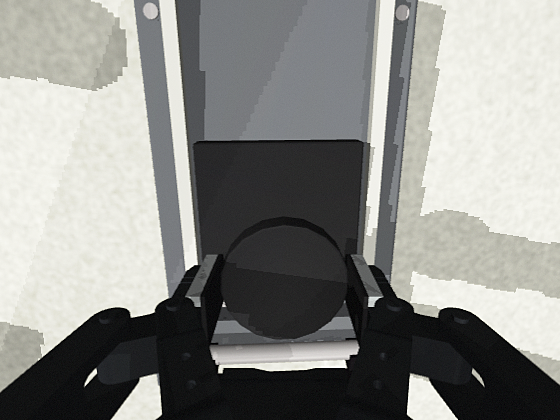

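The wrist view shows the plate's near edge at row 142, columns 196–362, the disc held at (285,278) above it, and the stop bar at row 352.

```bash
python3 -c "
from h import *
c=cap('wrist');P=allpts(c);a=np.radians(YAW);M=np.array([[np.cos(a),-np.sin(a)],[np.sin(a),np.cos(a)]])
f=lambda uv,z:((onz(c,uv,z)[:,:2]*1000)-H)@M
print('plate edge',f([(197,142),(362,142)],.034)); print('sides',f([(196,200),(365,200)],.034)); 
print('plate z',P[170,250:300:10,2]); print('disc z',P[240:330:15,285]*1000, P[278,230:345:20,2]*1000)
print('disc side L/R, bottom',f([(222,280),(348,280),(285,340)],.103)); tb()"
```

```text
plate edge [[-52.10648834 -45.63389823]
 [-51.61075481  49.76099715]]
sides [[-17.66664628 -48.75617868]
 [-16.27402351  54.02038451]]
plate z [0.03357236 0.03313201 0.03320459 0.0320343  0.03266492]
disc z [[544.00486226 -67.3053118  103.35635251]
 [550.79808075 -66.76455937 103.1438479 ]
 [557.70863507 -66.22409872 103.11784043]
 [564.61745193 -65.70179045 103.44744372]
 [572.39345395 -65.05640468 102.68366208]
 [580.07823006 -64.44737399 102.49690415]] [102.22097345 102.13046449 103.70250268 103.94527121 103.24934231
 102.18288412]
disc side L/R, bottom [[ -2.12642601 -25.33737947]
 [ -0.69541968  28.40473025]
 [ 28.99340485   1.29982266]]
t 14.58 p [ 0.5643 -0.0656  0.0901] q [ 0.705 -0.011  0.708  0.044] F [-0.8  0.7 -1.6] w 0.0547
tcp in blotter [ 0.4  1.4 90.1]
```

```bash
python3 -c "
from h import *
go(bl(-1.5,1.8,40),bl(-1.5,1.8,34))"
```

```text
t 14.58 p [ 0.5643 -0.0656  0.0901] q [ 0.705 -0.011  0.708  0.044] F [-0.8  0.7 -1.6] w 0.0547
shift [50.1 -1.9 -1.8] turn 0.1
shift [56.1 -2.2 -1.8] turn 0.1
```

Emit:
carry_out --commands '[[[8,0,-1,0,110],[16,-0.5,-1.8,0,110],[24,-1,-1.8,0,110],[32,-1.3,-1.8,0,110],[40,-1.6,-1.8,0,110],[45,-1.8,-1.8,0,110],[48,-1.9,-1.8,0,110],[50,-1.9,-1.8,0,110]]]'

```text
time: 15.25
eef_pos: [0.562, -0.0653, 0.0394]
orientation: [0.705, -0.011, 0.708, 0.044]
ft_force: [-0.2, 0.8, -0.6]
grip_width: 0.0542
```

Emit:
carry_out --commands '[[[0.8,0,0,0,110],[1.5,0,0,0,110],[2.2,0,0,0,110],[2.8,0,0,0,110],[3.5,0,0,0,110],[4.2,0,0,0,110],[5,0,0,0,110],[5,0,0,0,110]]]'

```text
time: 15.92
eef_pos: [0.5619, -0.0651, 0.0342]
orientation: [0.705, -0.011, 0.708, 0.044]
ft_force: [0.0, -0.1, -1.3]
grip_width: 0.0549
```

```bash
python3 -c "
from h import *
tb();c=cap('wrist','w10.png');P=allpts(c);print(P[240:330:15,285,2]*1000,P[278,230:345:16,2]*1000)"
```

```text
t 15.92 p [ 0.5619 -0.0651  0.0342] q [ 0.705 -0.011  0.708  0.044] F [ 0.  -0.1 -1.3] w 0.0549
tcp in blotter [-1.9  2.1 34.2]
[47.3687727  46.1990171  48.27941206 48.14916939 46.62544727 48.00797676] [46.28115753 47.08071626 46.91257989 46.8935108  47.67094216 47.22676626
 46.92580693 47.89336073]
```

View pics/w10.png

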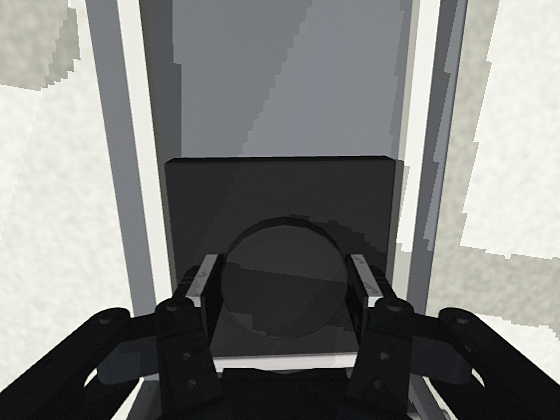

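The disc top is at z ≈ 47 mm, about 1 mm above seating, and the plate's near edge is at row ~159, columns 167–393. I'll check the centring.

```bash
python3 -c "
from h import *
c=cap('wrist');a=np.radians(YAW);M=np.array([[np.cos(a),-np.sin(a)],[np.sin(a),np.cos(a)]])
f=lambda uv,z:((onz(c,uv,z)[:,:2]*1000)-H)@M
print(f([(168,160),(392,158)],.034),f([(167,180),(396,180)],.034));print(f([(222,280),(348,280),(285,340),(285,217)],.047))"
```

```text
[[-52.97773083 -46.07883163]
 [-53.11168257  48.40199084]] [[-44.4995134  -47.32145836]
 [-43.46081916  51.08240313]]
[[ -3.90817153 -24.73798909]
 [ -2.47291564  29.1996955 ]
 [ 27.31278033   1.99590876]
 [-31.6543405    1.9335176 ]]
```

Emit:
carry_out --commands '[[[0.3,0,0,0,110],[0.6,0,0,0,110],[0.9,0,0,0,110],[1.2,0,0,0,110],[1.5,0,0,0,110],[1.5,0,0,0,110],[1.5,0,0,0,110],[1.5,0,0,0,110]]]'

```text
time: 16.68
eef_pos: [0.562, -0.065, 0.0328]
orientation: [0.705, -0.011, 0.708, 0.044]
ft_force: [-0.8, 0.3, -0.3]
grip_width: 0.0545
```

Emit:
carry_out --commands '[[[0.3,0,0,0,110],[0.6,0,0,0,110],[0.9,0,0,0,110],[1.2,0,0,0,110],[1.2,0,0,0,110],[1.2,0,0,0,110],[1.2,0,0,0,110],[1.2,0,0,0,110]]]'

```text
time: 17.35
eef_pos: [0.562, -0.065, 0.0318]
orientation: [0.705, -0.011, 0.708, 0.044]
ft_force: [0.3, -0.1, 2.0]
grip_width: 0.0551
```

Emit:
carry_out --commands '[[[0.2,0,0,0,110],[0.4,0,0,0,110],[0.5,0,0,0,110],[0.5,0,0,0,100],[0.5,0,0,0,90],[0.5,0,0,0,80],[0.5,0,0,0,70],[0.5,0,0,0,60]]]'

```text
time: 18.02
eef_pos: [0.562, -0.0649, 0.0309]
orientation: [0.705, -0.011, 0.708, 0.044]
ft_force: [0.2, -0.3, 0.2]
grip_width: 0.0655
```

```bash
python3 -c "
from h import *
tb();c=cap('wrist','w11.png');P=allpts(c);print(P[240:330:15,285,2]*1000,P[278,230:345:16,2]*1000)"
```

```text
t 18.02 p [ 0.562  -0.0649  0.0309] q [ 0.705 -0.011  0.708  0.044] F [ 0.2 -0.3  0.2] w 0.0655
tcp in blotter [-1.8  2.2 30.9]
[44.55378855 44.74462193 44.66554507 45.13988515 44.84206192 45.96728221] [44.29358437 44.55097991 44.77733274 45.08116607 44.39355166 44.99565578
 44.67479176 44.66001645]
```

View pics/w11.png

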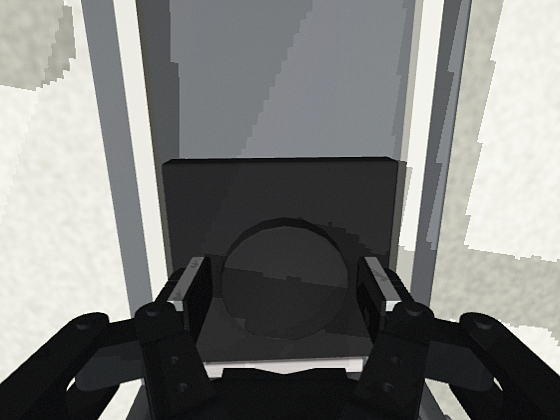

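The disc lies flat (top at z 44–46 mm across its face) and the fingers are off it at 65.5 mm. Now I'll rise and measure the lid.

Emit:
carry_out --commands '[[[-4,0.2,0,0,50],[-12,0.6,0,0,40],[-25,1.2,0,0,40],[-50,2.5,0,0,40],[-85,4,0,0,120],[-125,6,0,0,255],[-165,8,0,0,255],[-205,10,0,0,255]]]'

```text
time: 18.73
eef_pos: [0.5622, -0.0645, 0.2389]
orientation: [0.705, -0.011, 0.708, 0.044]
ft_force: [1.5, -0.7, -0.4]
grip_width: 0.0236
```

```bash
python3 -c "
from h import *
tb();c=cap('scene','s2.png');P=allpts(c)*1000;a=np.radians(YAW);M=np.array([[np.cos(a),-np.sin(a)],[np.sin(a),np.cos(a)]])
B=np.dstack([(P[:,:,:2]-H)@M,P[:,:,2]])
m=(B[:,:,0]>90)&(B[:,:,0]<180)&(abs(B[:,:,1])<50)&(B[:,:,2]>80)&(B[:,:,2]<225)
q=B[m];print(len(q));k=np.polyfit(q[:,2],q[:,0],1);print('slope dx/dz',k,'angle',np.pi/2+np.arctan(k[0]));print(q[:,2].max(),np.percentile(q[:,2],98))
s=arm.read_state();print(np.round(s['q'],2))
x=c['pixels'][140:290,180:340];cv2.imwrite('pics/s2c.png',cv2.resize(x[:,:,::-1],None,fx=3.6,fy=3.6,interpolation=2));cap('wrist','w12.png')"
```

```text
t 18.73 p [ 0.5622 -0.0645  0.2389] q [ 0.705 -0.011  0.708  0.044] F [ 1.5 -0.7 -0.4] w 0.0236
tcp in blotter [ -1.6   2.6 238.9]
1067
slope dx/dz [ 0.13687824 92.59604964] angle 1.7068292170148438
205.9396731113502 204.08379083529817
[-0.14  0.37  0.23  1.43  0.05 -0.22]
```

View pics/w12.png

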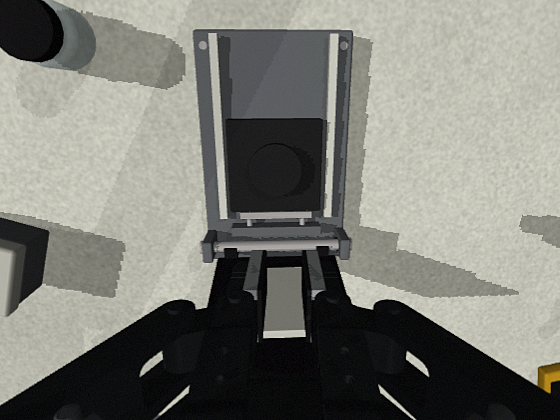

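View pics/s2c.png

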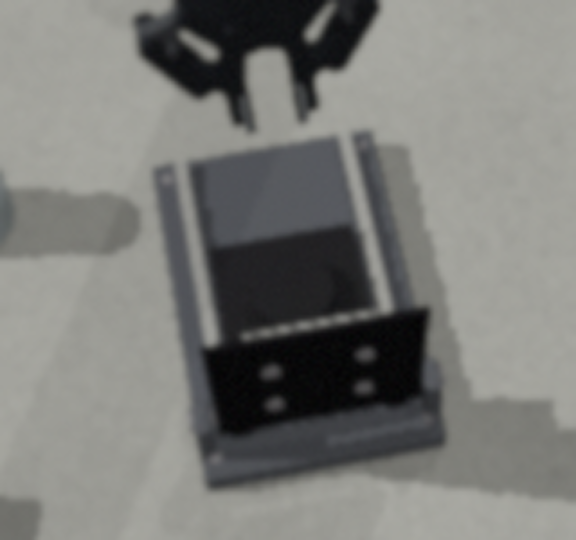

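```bash
python3 -c "
from h import *
go(bl(0,0,250),bl(145,0,250),bl(145,0,185))"
```

```text
t 18.83 p [ 0.5666 -0.0651  0.2454] q [ 0.71  -0.012  0.703  0.044] F [ 0.1 -0.3 -0.9] w 0.0085
shift [-4.7 -1.5 -2.7] turn 0.1
shift [ -2.9  -1.8 142.3] turn 0.1
shift [ 62.   -4.7 141.5] turn 0.1
```

Emit:
carry_out --commands '[[[-4,-1,10,0,255],[-4,-1,30,0,255],[-4,-1,55,0,255],[-4,-1,80,0,255],[-3,-1,105,0,255],[-3,-1,130,0,255],[-3,-1,142,0,255],[-3,-1,142,0,255]]]'

```text
time: 19.5
eef_pos: [0.7099, -0.0546, 0.2481]
orientation: [0.71, -0.012, 0.703, 0.044]
ft_force: [-1.1, -0.2, -1.1]
grip_width: -0.0004
```

```bash
python3 -c "
from h import *
tb();go(bl(145,0,185));s=arm.read_state();print(np.round(s['q'],2),np.round(Rt(s)[:,0],3))"
```

```text
t 19.5 p [ 0.7099 -0.0546  0.2481] q [ 0.71  -0.012  0.703  0.044] F [-1.1 -0.2 -1.1] w -0.0004
tcp in blotter [146.5   1.2 248.1]
t 19.5 p [ 0.7099 -0.0546  0.2481] q [ 0.71  -0.012  0.703  0.044] F [-1.1 -0.2 -1.1] w -0.0004
shift [63.  -3.9 -2.2] turn 0.2
[-0.1   0.71  0.78  1.64  0.05 -0.18] [ 0.008  0.045 -0.999]
```

Emit:
carry_out --commands '[[[15,-0.7,-1,0,255],[30,-1.4,-2,0,255],[45,-2.5,-2,0,255],[58,-3.5,-2,0,255],[62,-4,-2,0,255],[62,-4,-5,0,255],[62,-4,-9,0,255],[62,-4,-13,0,255]]]'

```text
time: 20.17
eef_pos: [0.6978, -0.0569, 0.1874]
orientation: [0.711, -0.012, 0.702, 0.044]
ft_force: [3.4, -0.0, -1.0]
grip_width: 0.0003
```

```bash
cat > lid.py <<'E'
from h import *
import sys
tb(); th=[float(a) for a in sys.argv[1:]]
go(*[bl(85-140*np.cos(t)+16*np.sin(t)+12.5,0,48+140*np.sin(t)+16*np.cos(t)) for t in th])
E
python3 lid.py 1.6 1.5 1.4 1.3 1.2 1.1 1.0 .9 .8
```

```text
t 20.17 p [ 0.6978 -0.0569  0.1874] q [ 0.711 -0.012  0.702  0.044] F [ 3.4 -0.  -1. ] w 0.0003
tcp in blotter [134.2  -0.2 187.4]
t 20.17 p [ 0.6978 -0.0569  0.1874] q [ 0.711 -0.012  0.702  0.044] F [ 3.4 -0.  -1. ] w 0.0003
shift [ -0.3   0.3 -16.6] turn 0.2
shift [ -1.8   0.4 -30.6] turn 0.2
shift [ -1.9   0.4 -44.7] turn 0.2
shift [ -0.6   0.4 -58.7] turn 0.2
shift [  2.1   0.3 -72.6] turn 0.2
shift [  6.2   0.2 -86.1] turn 0.2
shift [ 11.6  -0.  -99.1] turn 0.2
shift [  18.2   -0.3 -111.5] turn 0.2
shift [  26.1   -0.6 -123.2] turn 0.2
```

Contact with the lid is made at about 3.4 N, so I'm following the arc.

Emit:
carry_out --commands '[[[0,0,-10,0,255],[0,0,-20,0,255],[-1,0,-31,0,255],[-1.5,0,-42,0,255],[-1,0,-53,0,255],[0.5,0,-64,0,255],[3,0,-75,0,255],[6,0,-86,0,255]]]'

```text
time: 20.83
eef_pos: [0.6136, -0.0638, 0.1834]
orientation: [0.713, -0.013, 0.699, 0.044]
ft_force: [1.4, -0.2, 2.3]
grip_width: -0.0002
```

```bash
python3 lid.py 1.0 .9 .8 .7 .6 .5 .4; python3 -c "
from h import *
c=cap('scene');x=c['pixels'][140:290,180:340];cv2.imwrite('pics/s3c.png',cv2.resize(x[:,:,::-1],None,fx=3.6,fy=3.6,interpolation=2))"
```

```text
t 20.83 p [ 0.6136 -0.0638  0.1834] q [ 0.713 -0.013  0.699  0.044] F [ 1.4 -0.2  2.3] w -0.0002
tcp in blotter [ 49.7  -0.6 183.4]
t 20.83 p [ 0.6136 -0.0638  0.1834] q [ 0.713 -0.013  0.699  0.044] F [ 1.4 -0.2  2.3] w -0.0002
shift [  8.7   0.3 -14.6] turn 0.2
shift [ 15.3   0.1 -27. ] turn 0.2
shift [ 23.   -0.2 -38.8] turn 0.2
shift [ 31.9  -0.6 -49.7] turn 0.2
shift [ 41.9  -1.  -59.6] turn 0.2
shift [ 52.8  -1.4 -68.5] turn 0.2
shift [ 64.5  -1.9 -76.3] turn 0.2
```

View pics/s3c.png

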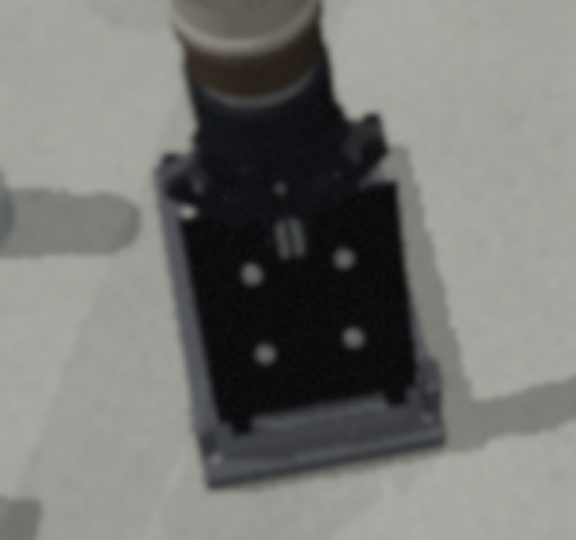

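The view shows the lid partway down and following the shut fingertips at about (290,240).

Emit:
carry_out --commands '[[[8,0,-14,0,255],[15,0,-27,0,255],[23,-0.2,-39,0,255],[32,-0.6,-50,0,255],[42,-1,-59.5,0,255],[49,-1.2,-65.5,0,255],[56,-1.5,-70.5,0,255],[62,-1.8,-74.5,0,255]]]'

```text
time: 21.55
eef_pos: [0.5378, -0.069, 0.12]
orientation: [0.712, -0.013, 0.7, 0.043]
ft_force: [0.3, -1.0, 1.8]
grip_width: 0.0002
```

```bash
python3 lid.py .3 .25 .2 .15 .1 .05 .03
```

```text
t 21.55 p [ 0.5378 -0.069   0.12  ] q [ 0.712 -0.013  0.7    0.043] F [ 0.3 -1.   1.8] w 0.0002
tcp in blotter [-26.2  -0.  120. ]
t 21.55 p [ 0.5378 -0.069   0.12  ] q [ 0.712 -0.013  0.7    0.043] F [ 0.3 -1.   1.8] w 0.0002
shift [15.2 -0.6 -5.6] turn 0.2
shift [21.7 -0.9 -8.4] turn 0.2
shift [ 28.2  -1.1 -10.8] turn 0.2
shift [ 35.   -1.4 -13. ] turn 0.2
shift [ 41.8  -1.7 -14.8] turn 0.2
shift [ 48.6  -2.  -16.2] turn 0.2
shift [ 51.4  -2.1 -16.7] turn 0.2
```

Emit:
carry_out --commands '[[[6,-0.3,-2,0,255],[12,-0.5,-4.5,0,255],[18,-0.7,-7,0,255],[23,-0.9,-9,0,255],[28,-1.1,-11,0,255],[32,-1.3,-12,0,255],[36,-1.4,-13,0,255],[39,-1.6,-14,0,255]]]'

```text
time: 22.22
eef_pos: [0.5245, -0.07, 0.0801]
orientation: [0.712, -0.013, 0.7, 0.043]
ft_force: [-0.2, 0.0, 1.8]
grip_width: -0.0
```

```bash
cat > la.py <<'E'
from h import *
tb();c=cap('scene');P=allpts(c)*1000;a=np.radians(YAW);M=np.array([[np.cos(a),-np.sin(a)],[np.sin(a),np.cos(a)]])
B=np.dstack([(P[:,:,:2]-H)@M,P[:,:,2]]);d=c['pixels'].max(2)<40
m=d&(B[:,:,0]>-15)&(B[:,:,0]<80)&(abs(B[:,:,1])<55)&(B[:,:,2]>45)&(B[:,:,2]<110)
q=B[m];k=np.polyfit(q[:,0],q[:,2],1);r=q[:,2]-np.polyval(k,q[:,0]);q=q[abs(r)<4];k=np.polyfit(q[:,0],q[:,2],1)
print(len(q),'angle',-np.arctan(k[0]),'z at hinge x (64 expected)',np.polyval(k,85))
E
python3 la.py;python3 lid.py .1 .08 .06 .05 .04 .03 .02
```

```text
t 22.22 p [ 0.5245 -0.07    0.0801] q [ 0.712 -0.013  0.7    0.043] F [-0.2  0.   1.8] w -0.0
tcp in blotter [-39.6   0.   80.1]
1638 angle 0.12328204744739661 z at hinge x (64 expected) 62.132260270934935
t 22.27 p [ 0.5241 -0.0699  0.0796] q [ 0.712 -0.013  0.701  0.043] F [-0.8  0.1 -0.7] w 0.0
tcp in blotter [-40.    0.2  79.6]
t 22.27 p [ 0.5241 -0.0699  0.0796] q [ 0.712 -0.013  0.701  0.043] F [-0.8  0.1 -0.7] w 0.0
shift [ 1.7 -0.2 -0.2] turn 0.2
shift [ 4.5 -0.3 -0.9] turn 0.2
shift [ 7.2 -0.5 -1.4] turn 0.2
shift [ 8.6 -0.5 -1.7] turn 0.2
shift [10.  -0.6 -1.9] turn 0.2
shift [11.4 -0.6 -2.2] turn 0.2
shift [12.8 -0.7 -2.4] turn 0.2
```

Emit:
carry_out --commands '[[[1.5,-0.1,-0.2,0,255],[3,-0.2,-0.5,0,255],[4.5,-0.3,-0.9,0,255],[6,-0.4,-1.1,0,255],[7.2,-0.4,-1.4,0,255],[8,-0.5,-1.6,0,255],[8.6,-0.5,-1.7,0,255],[8.6,-0.5,-1.7,0,255]]]'

```text
time: 22.93
eef_pos: [0.5226, -0.0701, 0.0709]
orientation: [0.712, -0.013, 0.701, 0.043]
ft_force: [0.4, -0.5, 0.8]
grip_width: 0.0002
```

Emit:
carry_out --commands '[[[0.3,0,0,0,255],[0.6,0,0,0,255],[0.9,0,-0.1,0,255],[1.2,0,-0.2,0,255],[1.5,0,-0.2,0,255],[1.8,0,-0.3,0,255],[2,0,-0.4,0,255],[2,0,-0.4,0,255]]]'

```text
time: 23.6
eef_pos: [0.5223, -0.0701, 0.069]
orientation: [0.712, -0.013, 0.701, 0.043]
ft_force: [-0.3, 1.0, 3.0]
grip_width: -0.0001
```

```bash
python3 la.py;python3 lid.py .03 .02 .01
```

```text
t 23.6 p [ 0.5223 -0.0701  0.069 ] q [ 0.712 -0.013  0.701  0.043] F [-0.3  1.   3. ] w -0.0001
tcp in blotter [-41.8   0.1  69. ]
1559 angle 0.034319195767387026 z at hinge x (64 expected) 62.64246063698989
t 23.65 p [ 0.5223 -0.0701  0.069 ] q [ 0.712 -0.013  0.701  0.043] F [-1.5  0.3  2.8] w -0.0001
tcp in blotter [-41.8   0.1  69. ]
t 23.65 p [ 0.5223 -0.0701  0.069 ] q [ 0.712 -0.013  0.701  0.043] F [-1.5  0.3  2.8] w -0.0001
shift [ 0.8 -0.1 -0.2] turn 0.2
shift [ 2.2 -0.2 -0.4] turn 0.2
shift [ 3.6 -0.2 -0.6] turn 0.2
```

Angle ≈ 0.035 by both finger height and depth, with 3 N on the finger. I'll go a little further, to about 0.015.

Emit:
carry_out --commands '[[[0.4,0,0,0,255],[0.8,0,-0.1,0,255],[1.2,0,-0.2,0,255],[1.6,0,-0.3,0,255],[2,0,-0.3,0,255],[2.4,0,-0.4,0,255],[2.8,0,-0.4,0,255],[2.8,0,-0.4,0,255]]]'

```text
time: 24.32
eef_pos: [0.5219, -0.0701, 0.0662]
orientation: [0.712, -0.013, 0.701, 0.043]
ft_force: [-1.6, -0.5, 4.1]
grip_width: -0.0001
```

```bash
python3 la.py; python3 lid.py .015
```

```text
t 24.32 p [ 0.5219 -0.0701  0.0662] q [ 0.712 -0.013  0.701  0.043] F [-1.6 -0.5  4.1] w -0.0001
tcp in blotter [-42.2   0.1  66.2]
1531 angle 0.019763429268895186 z at hinge x (64 expected) 62.29574655185767
t 24.37 p [ 0.5219 -0.0701  0.0662] q [ 0.712 -0.013  0.701  0.043] F [-1.5 -0.1  2.9] w -0.0003
tcp in blotter [-42.2   0.1  66.2]
t 24.37 p [ 0.5219 -0.0701  0.0662] q [ 0.712 -0.013  0.701  0.043] F [-1.5 -0.1  2.9] w -0.0003
shift [ 0.1 -0.1 -0.1] turn 0.2
```

Emit:
carry_out --commands '[[[-1,0,0,0,255],[-3,0,0,0,255],[-8,0.4,0,0,255],[-20,1,0,0,255],[-40,2,0,0,255],[-70,3,-5,0,255],[-100,4,-15,0,255],[-110,4,-20,0,255]]]'

```text
time: 25.03
eef_pos: [0.5016, -0.0728, 0.1803]
orientation: [0.714, -0.013, 0.698, 0.043]
ft_force: [1.2, -0.2, -0.1]
grip_width: 0.0003
```

Emit:
carry_out --commands '[[[0,0,-30,0,255],[0,0,-65,0,255],[0,0,-100,0,255],[0,0,-135,0,255],[0,0,-150,0,255],[0,0,-150,0,255],[0,0,-150,0,255],[0,0,-150,0,255]]]'

```text
time: 25.7
eef_pos: [0.3534, -0.0848, 0.1771]
orientation: [0.715, -0.013, 0.698, 0.043]
ft_force: [-0.5, 0.2, 0.5]
grip_width: -0.0003
```

```bash
python3 la.py; python3 -c "
from h import *
c=cap('scene');x=c['pixels'][100:340,60:500];cv2.imwrite('pics/s4.png',cv2.resize(x[:,:,::-1],None,fx=1.8,fy=1.8,interpolation=2))"
```

```text
t 25.7 p [ 0.3534 -0.0848  0.1771] q [ 0.715 -0.013  0.698  0.043] F [-0.5  0.2  0.5] w -0.0003
tcp in blotter [-211.3   -1.6  177.1]
1546 angle 0.01412808609271501 z at hinge x (64 expected) 62.67115868136412
```

View pics/s4.png

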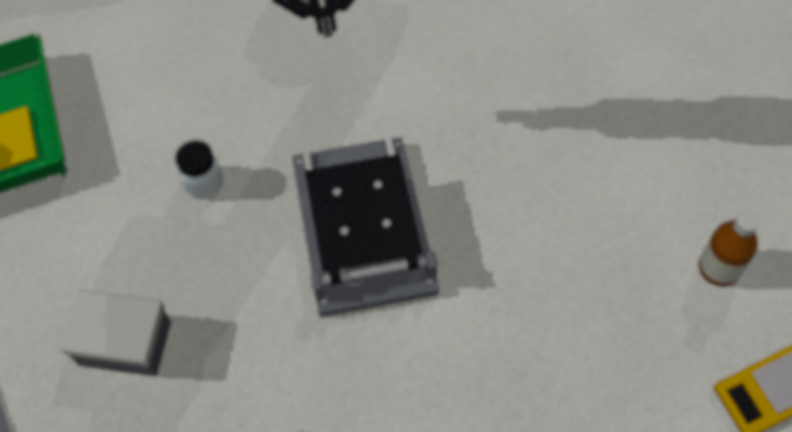

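The picture shows the lid down flat at (365,210), holding at about 0.015 rad. The arm is clear and the jar, bottle and tip box look undisturbed. I'm handing in the job.

```bash
python3 -c "
from bench import arm
print(arm.finish_job())"
```

```text
the job is handed in; nothing more can be done
None
```

The blotter is set up and the job is handed in at about 26 s of the 72 s allowed. It gave no verdict, so whether it passed is not confirmed.

- **Plate:** I pushed it softly, with at most about 5 N at the wrist, until it met the sprung stop bar. The cameras then put it about 2 mm short of the nominal home position, inside the 5 mm limit. Individual readings ranged from 1 to 4 mm short.
- **Disc:** I set it down with about 2 N and let it go. It lay flat, within about 1–2 mm of the plate's centre. That was checked before the lid closed; the lid now hides it.
- **Lid:** I swung it down with about 4 N at most at the fingertip. After release it stayed at about 0.015 rad. I estimate the pad presses the disc with about 4–7 N, from that angle; I could not measure it directly.
- **Bystanders:** The arm ended clear of everything. The jar, bottle and tip box look unmoved in the last picture.

One thing went wrong on the way. Joint 6 reached its range limit while I was moving to the disc, which left the tool tilted by about 2.6° for the rest of the job. I turned the gripper half a turn to get clear of the limit, and the disc still came down flat.

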